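# Tip the tray of nuts into the storage box

## Task

Pick up the grey scoop tray that holds the two big hexagon nuts (not the one with the wooden knobs), carry it over the pale open storage box and tip both nuts out over its open end into the box. Then put the empty tray back down upright on the table about where it stood.

Things in the scene. Friction and masses are not known exactly. Their poses are not given: they have to be found in the camera images.
- tray: Loose grey plastic scoop tray: 150 mm long (x), 58 wide (y), 40 high (z), floor and walls 4 mm, about 150 g. Walls along both sides and at the +x end; the -x end is open and faces roughly towards the robot: the nuts slide out there at a tip of 60 degrees. Can be gripped across its width at the middle, fingers outside. Origin: centre of its underside. The tray with wooden knobs is a bystander.
- nut_a: Steel hexagon nut, 36 mm across flats, 18 mm thick, with a 22 mm hole, about 110 g, lying flat in the tray, towards its closed end. Origin: the nut's centre; z is the axis of its hole.
- nut_b: A second nut just like nut_a, lying flat in the tray near the middle, towards its open end. Origin: the nut's centre.
- box: Pale plastic open-topped storage box, fixed to the table, 240 mm long (its x), 180 mm wide (its y), 90 mm high, walls and floor 5 mm thick. Origin: centre of its underside; z up. It and the two trays may stand in any order from left to right.
Not all that is in view belongs to the job. What is shaped like the nut_b but purple is not meant.

How it is judged:
On the way, in this order (a step that is already met when the one before it is completed fails the run):
1. the tray is lifted at least 50 mm off the table, tilted less than 20 degrees, with both nuts still in it (height (world z) of tray above 0.05 m and angle between tray's own z axis and vertical below 0.35 rad and distance between tray and nut_a below 0.085 m and distance between tray and nut_b below 0.085 m), for 0.2 s.
2. the tray is tipped over the box, its open end at least 30 degrees down, its middle within 200 mm of the box's centre (seen from above) (angle between tray's own x axis and vertical below 1.05 rad and horizontal distance between tray and box below 0.2 m), for 0.1 s.
At the end, for the whole second after the job is handed in: Both nuts lie at rest inside the storage box, below its rim; the tray stands upright (within 8 degrees) on the table, at rest, within 60 mm of where it started (x of nut_a in the frame of box between -0.115 and 0.115 m and y of nut_a in the frame of box between -0.085 and 0.085 m and z of each of nut_a, nut_b in the frame of box below 0.08 m and x of nut_b in the frame of box between -0.115 and 0.115 m and y of nut_b in the frame of box between -0.085 and 0.085 m and angle between tray's own z axis and vertical below 0.15 rad and height (world z) of tray below 0.012 m and distance of tray from where it was at the start of the episode below 0.06 m and linear speed of each of tray, nut_a, nut_b below 0.02 m/s); the robot touches nothing.
It also fails if it takes over 58 s, if anything falls off the work surface, if the arm or the gripper's body presses on something with over 40 N, if the wrist force passes 120 N, or if a joint passes its speed limit or range.

## Robot

A 6-joint arm with a two-finger parallel gripper is mounted at the origin on the work surface. World frame = base frame: x ahead of the robot, y to its left, z up, the work surface at z = 0. Lengths are in m, angles in rad, forces in N, time in s.
With the tool pointing down it reaches from about 0.225 to 0.875 m from the base axis. Payload 3.4 kg.
Tool frame: the origin (TCP) lies at the very end of the fingers, on their centre line; the grasp point (between the pads) lies 19 mm behind it; z points along the fingers, y is the line along which they close (so a half turn about z gives the same grasp; the last joint's range is limited). The gripper opens to 85 mm and grips with 20 to 120 N. Pads are 22 mm wide; open, the fingers measure 114 mm over their backs; the gripper's body (76 mm by 85 mm) begins 54 mm behind the grasp point. The pads swing forward as they close: fully open they stand 13 mm farther back than shut.
Start: joints at [-1.345, 0.276, 1.505, -0, 1.361, -0.121], TCP at [0.195, -0.541, 0.231] pointing down, gripper open.
Joint ranges: [-2.89, 2.89], [-0.75, 2.08], [0.22, 2.7], [-1.18, 4.32], [0.11, 2.71], [-2.7, 2.7]. Speed limits (rad/s): [2.57, 2.57, 3.14, 3.14, 3.14, 3.14].

## Interface

Orientations are given as a unit quaternion [w, x, y, z].
In Python, from rig import readout, vision, manip gives the robot as it stands.
- The arm moves only by the shell command python3 -m handwheel 'ROWS' [FORCE]. ROWS is JSON, a list of rows, each a list of 3 entries, a list of its own where there are three numbers: the shift along the tool's x, y, z in mm, then the turn, a rotation vector about the tool's x, y, z in units of 6 degrees (1.0 is 6 degrees), then the closure, from -1 (fully open) to 1 (shut), so that 0 is half open. A call has 1 to 20 rows; each row shifts and turns the commanded pose from where the row before left it, along the tool's axes as they then stand; what a row does not reach is not made up. A row lasts 1/8 s, in which the tool goes at most 62.5 mm and 10.7 degrees, less where a joint would pass 70% of its speed; a pose out of reach is approached as far as the arm can. A call is refused whole if a number of a shift passes 62.5 or a number of a turn 1, either way. A call with a gripper value outside its range is refused whole. The fingers move at their own pace and stop on an object; FORCE is the grip in N (left out, the last holds). Time passes only in rows, so rows that do not move let the fingers close. It gives the time, the measured TCP pose, the force, the opening and the grip force at its end, in the units of the state.
- readout.get_state(): the state, without advancing time (a new reading comes with each control period).
- vision.get_image(name): name is "side" or "top"; returns the picture (384x512x3 uint8, blue, green, red); there is no depth.
- vision.camera_params(name): a dict with "intrinsics" (3x3 intrinsics, pixels), "rvec" (rotation vector, rad) and "tvec" (3), from world to camera coordinates, as OpenCV has them. Camera axes: x right, y down, z forward; pixel columns grow to the right and rows downward; lengths in m; the calibration is good to about 2 mm. A picture is of the moment at which its call begins. camera_params takes no time and is no camera call.
- manip.sign_off(): hands the job in; it is judged then, once.
The state is a dict: "clock": time; "qpos": joint angles; "qd": joint speeds; "effort": joint torques, N m; "position": TCP position; "ee_rot": TCP orientation; "contact_force": force on the tool from outside, world axes, zero at the start; "moment": the same for the moment, N m; "width": finger opening in m; "gripper_force": force on a finger pad.
Only numpy, scipy, OpenCV 4.12 (cv2) and the standard library are available. Lean on these libraries where they do the work, as an engineer would, in place of code of your own. Each camera call takes 0.05 s, during which the arm holds its last target. There are 200 camera calls.

## Working session

There is one attempt and no reset: what is moved stays moved. The work goes in short steps, Python scripts to look and compute and a shell command to move; the robot and the scene stay as the last step left them, time stands still between calls to the robot, and variables do not carry over. Pictures are saved under pics/ and viewed, at most 10 in all, crops included, and the job is handed in when it is done.

```bash
mkdir -p pics && cat > h.py <<'E'
import numpy as np, cv2
from rig import readout, vision, manip
def cam(n):
    p=vision.camera_params(n);return np.array(p["intrinsics"],float),cv2.Rodrigues(np.array(p["rvec"],float))[0],np.array(p["tvec"],float).ravel()
def at_z(n,u,v,z):
    K,R,t=cam(n);d=R.T@np.linalg.inv(K)@[u,v,1];c=-R.T@t
    return c+d*(z-c[2])/d[2]
def px(n,P):
    K,R,t=cam(n);q=K@(R@np.array(P)+t);return q[:2]/q[2]
E
python3 - <<'E'
from h import *
for n in("top","side"):
    cv2.imwrite(f"pics/{n}0.png",cv2.resize(vision.get_image(n),(800,600)))
    K,R,t=cam(n);print(n,-R.T@t,R[2],K[0,0])
print(readout.get_state())
E
```

```text
top [0.34572273 0.04365468 0.97724343] [ 0.20592626 -0.02221055 -0.97831542] 391.1178017937787
side [0.15955026 0.645231   0.63721641] [ 0.41985808 -0.64361158 -0.63990884] 483.1080743321372
{'clock': 0.1, 'qpos': array([-1.34500420e+00,  2.76541077e-01,  1.50600148e+00,  7.99192415e-06,
        1.36068537e+00, -1.21028266e-01]), 'qd': array([-1.02240750e-03, -1.86953367e-03, -4.48754306e-03, -7.53739940e-04,
       -6.43303715e-04, -2.96735664e-06]), 'effort': array([ 2.42426075e-03, -4.17699230e+01, -2.46403939e+01, -1.08785190e-05,
        5.69731928e-03, -2.12164912e-05]), 'position': array([ 0.19532615, -0.5403171 ,  0.2305229 ]), 'ee_rot': array([-8.16715696e-04,  9.85001907e-01,  1.72541513e-01, -3.89075489e-05]), 'contact_force': array([ 0.08625675, -0.34198665,  0.44784678]), 'moment': array([ 0.03656747, -0.04661767,  0.02016896]), 'gripper_force': 0.0, 'width': 0.08521029673961826}
```

View pics/top0.png

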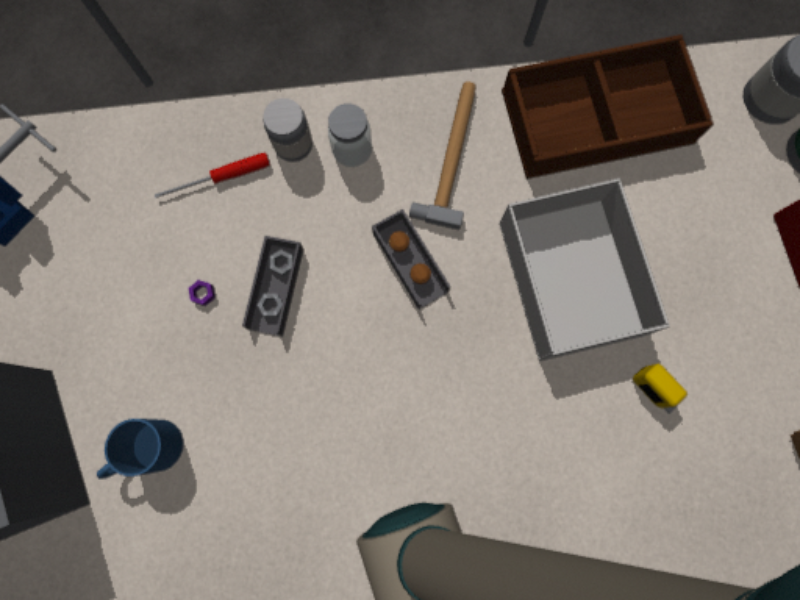

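View pics/side0.png

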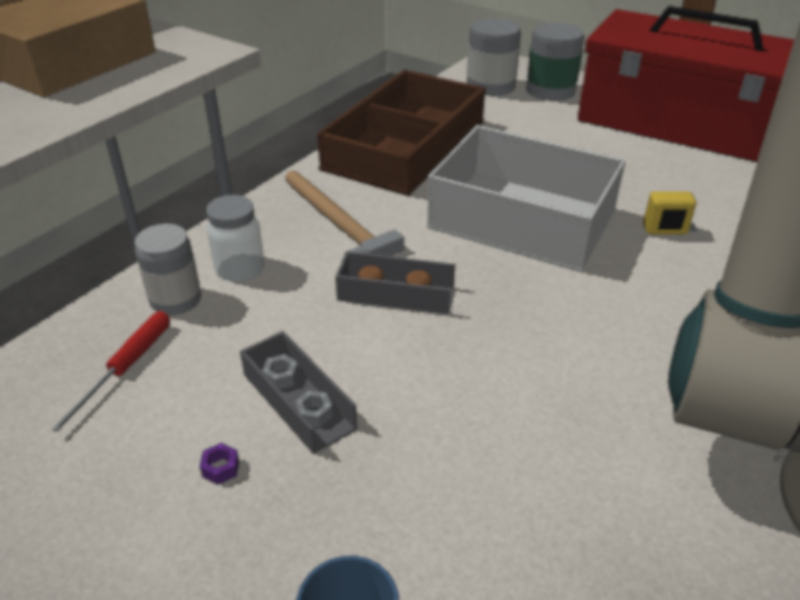

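The top view shows the nut tray around (273,286), its closed end up at (283,240) and its open end at (263,332). The knob tray is at (410,260) and the box rim corners are at about (507,208), (620,183), (665,326) and (545,357). The side view agrees. I'll take an enlarged crop of the tray next.

```bash
python3 - <<'E'
from h import *
im=vision.get_image("top")
cv2.imwrite("pics/crop.png",cv2.resize(im[140:225,145:210],None,fx=7,fy=7,interpolation=cv2.INTER_CUBIC))
s=1.5625
for u,v in [(507,208),(620,183),(665,326),(545,357)]: print(at_z("top",u/s,v/s,.09).round(3))
for u,v in [(435,182),(483,128),(623,163),(585,265)]: print(u,at_z("side",u/s,v/s,.09 if u!=585 else 0).round(3))
for u,v in [(265,237),(302,241),(282,335),(245,328)]: print("tray",at_z("top",u/s,v/s,.04).round(3))
E
```

```text
[ 0.651 -0.162  0.09 ]
[ 0.671 -0.341  0.09 ]
[ 0.444 -0.364  0.09 ]
[ 0.419 -0.182  0.09 ]
435 [ 0.638 -0.15   0.09 ]
483 [ 0.664 -0.333  0.09 ]
623 [ 0.439 -0.354  0.09 ]
585 [ 0.421 -0.209  0.   ]
tray [0.665 0.219 0.04 ]
tray [0.652 0.161 0.04 ]
tray [0.504 0.204 0.04 ]
tray [0.522 0.26  0.04 ]
```

View pics/crop.png

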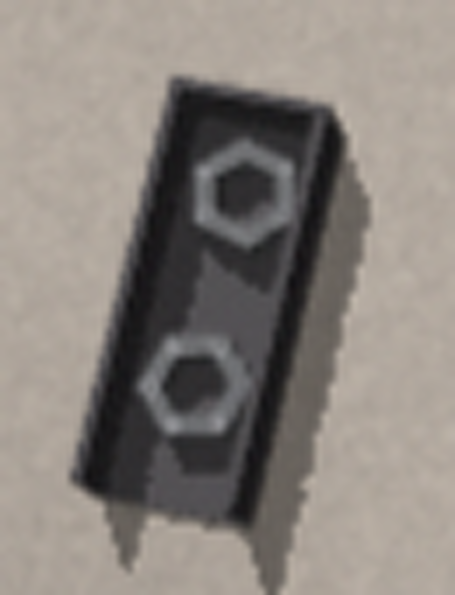

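The crop shows rim corners at (173,78), (330,105), (75,482) and (238,515), with both nuts lying inside.

```bash
python3 - <<'E'
from h import *
P=[at_z("top",u/7+145-.43,v/7+140-.43,.04) for u,v in [(173,78),(330,105),(240,515),(75,482)]]
P=np.array(P);print(P.round(4))
L=(P[0]+P[1])/2-(P[2]+P[3])/2
print("len",np.linalg.norm(L),np.linalg.norm(P[0]-P[1]),np.linalg.norm(P[2]-P[3]),"yaw",np.degrees(np.arctan2(L[1],L[0])),"c",P.mean(0))
c=P.mean(0); y=np.arctan2(L[1],L[0])
for sx,sy in[(1,1),(1,-1),(-1,-1),(-1,1)]:
  q=c[:2]+[sx*.075*np.cos(y)-sy*.029*np.sin(y),sx*.075*np.sin(y)+sy*.029*np.cos(y)]
  print(px("side",[*q,.04])*1.5625)
for u,v,z in[(245,192,.022),(195,385,.022)]: print("nut",at_z("top",u/7+144.57,v/7+139.57,z))
E
```

```text
[[0.6679 0.2196 0.04  ]
 [0.6514 0.1647 0.04  ]
 [0.5077 0.2079 0.04  ]
 [0.5258 0.2639 0.04  ]]
len 0.14944527238872143 0.057402382832462656 0.0588247022970196 yaw -17.019393275924738 c [0.58820969 0.21403389 0.04      ]
[240.28954736 347.89589779]
[283.36952336 327.07959086]
[358.22100336 399.57388469]
[312.99884824 425.39918184]
nut [0.62815047 0.20025524 0.022     ]
nut [0.55926358 0.223418   0.022     ]
```

```bash
cat > log.sh <<'E'
python3 - <<'P'
from h import *
import json
s=readout.get_state();print("q",s["qpos"].round(3),"p",s["position"].round(4),"R",s["ee_rot"].round(4),"F",s["contact_force"].round(1),"w",s["width"],s["gripper_force"],s["clock"])
open("log.txt","a").write(json.dumps([list(s["qpos"]),list(s["position"]),list(s["ee_rot"])])+"\n")
P
E
bash log.sh
python3 -m handwheel '[[[0,0,0],[0,0,0.88],-1],[[0,0,0],[0,0,0.88],-1],[[0,0,0],[0,0,0.88],-1],[[0,0,0],[0,0,0.88],-1],[[0,0,0],[0,0,0.88],-1],[[0,0,0],[0,0,0.88],-1],[[0,0,0],[0,0,0.88],-1],[[0,0,0],[0,0,0],-1]]' 
bash log.sh
python3 -m handwheel '[[[10.3,-55.7,0],[0,0,0],-1],[[10.3,-55.7,0],[0,0,0],-1],[[10.3,-55.7,0],[0,0,0],-1],[[10.3,-55.7,0],[0,0,0],-1],[[10.3,-55.7,0],[0,0,0],-1],[[10.3,-55.7,0],[0,0,0],-1],[[10.3,-55.7,0],[0,0,0],-1],[[0,0,0],[0,0,0],-1]]'
bash log.sh
python3 -m handwheel '[[[10.3,-55.7,0],[0,0,0],-1],[[10.3,-55.7,0],[0,0,0],-1],[[10.3,-55.7,0],[0,0,0],-1],[[10.3,-55.7,0],[0,0,0],-1],[[10.3,-55.7,0],[0,0,0],-1],[[10.3,-55.7,0],[0,0,0],-1],[[10.3,-55.7,0],[0,0,0],-1],[[10.3,-55.7,0],[0,0,0],-1],[[0,0,40],[0,0,0],-1],[[0,0,50],[0,0,0],-1],[[0,0,0],[0,0,0],-1],[[0,0,0],[0,0,0],-1]]'
bash log.sh
```

```text
q [-1.345  0.276  1.506  0.     1.361 -0.121] p [ 0.1954 -0.5404  0.2306] R [-7.000e-04  9.850e-01  1.725e-01 -0.000e+00] F [ 0.9 -0.7  0.6] w 0.08522848049410273 0.0 0.15
clock: 1.15
position: [0.1954, -0.5406, 0.231]
ee_rot: [-0.0, 0.989, -0.148, -0.0]
contact_force: [-0.1, -0.4, -0.2]
width: 0.0855
gripper_force: 0.0
q [-1.345  0.276  1.505 -0.     1.361  0.523] p [ 0.1954 -0.5406  0.231 ] R [-3.000e-04  9.890e-01 -1.481e-01 -1.000e-04] F [-0.1 -0.4 -0.2] w 0.08551674491882155 0.0 1.15
clock: 2.15
position: [0.3799, -0.1858, 0.2313]
ee_rot: [-0.001, 0.989, -0.145, 0.0]
contact_force: [-1.3, -1.1, -0.0]
width: 0.0854
gripper_force: 0.0
q [-6.210e-01  4.300e-02  1.796e+00  1.000e-03  1.302e+00  1.240e+00] p [ 0.3799 -0.1858  0.2313] R [-6.000e-04  9.895e-01 -1.446e-01  2.000e-04] F [-1.3 -1.1 -0. ] w 0.0853875469812023 0.0 2.15
clock: 3.65
position: [0.5901, 0.2118, 0.1427]
ee_rot: [-0.0, 0.989, -0.149, 0.001]
contact_force: [-0.1, -0.1, -0.5]
width: 0.0856
gripper_force: 0.0
q [ 0.234  0.41   1.527 -0.     1.202  2.104] p [0.5901 0.2118 0.1427] R [-3.000e-04  9.889e-01 -1.488e-01  1.100e-03] F [-0.1 -0.1 -0.5] w 0.08563774087746352 0.0 3.65
```

```bash
python3 -m handwheel '[[[-2.5,-1,30],[0,0,0],-1],[[0,0,30],[0,0,0],-1],[[0,0,30],[0,0,0],-1],[[0,0,20],[0,0,0],-1],[[0,0,15],[0,0,0],-1],[[0,0,10],[0,0,0],-1],[[0,0,0],[0,0,0],-1]]'
bash log.sh
python3 - <<'E'
from h import *
from scipy.optimize import least_squares
import json
D=[json.loads(l) for l in open("log.txt")]
def fk(p,q):
    h,a2,a3,e,r0,t,d=p; s=q[1]+q[2]; T=s+q[4]
    r=r0+a2*np.sin(q[1])+a3*np.sin(s)+e*np.cos(s)+t*np.sin(T); z=h+a2*np.cos(q[1])+a3*np.cos(s)-e*np.sin(s)+t*np.cos(T)
    return np.array([r*np.cos(q[0])-d*np.sin(q[0]),r*np.sin(q[0])+d*np.cos(q[0]),z])
p0=[.3,.4,.4,0,0,.25,.07]
f=lambda p:np.r_[np.concatenate([fk(p,x[0])-x[1] for x in D]),.001*(p-np.array(p0))]
s=least_squares(f,p0);print(s.x.round(3),abs(s.fun).max())
v=cv2.imwrite("pics/pre.png",cv2.resize(vision.get_image("side")[180:330,110:280],None,fx=3.5,fy=3.5))
E
```

```text
clock: 4.53
position: [0.5868, 0.214, 0.0065]
ee_rot: [0.0, 0.989, -0.149, 0.0]
contact_force: [-0.6, -0.9, 0.2]
width: 0.0853
gripper_force: 0.0
q [ 0.238  0.542  1.688 -0.     0.912  2.108] p [0.5868 0.214  0.0065] R [ 0.000e+00  9.889e-01 -1.486e-01  2.000e-04] F [-0.6 -0.9  0.2] w 0.08532278073417691 0.0 4.525
[0.143 0.63  0.421 0.06  0.    0.37  0.069] 0.00031417331024632955
```

View pics/pre.png

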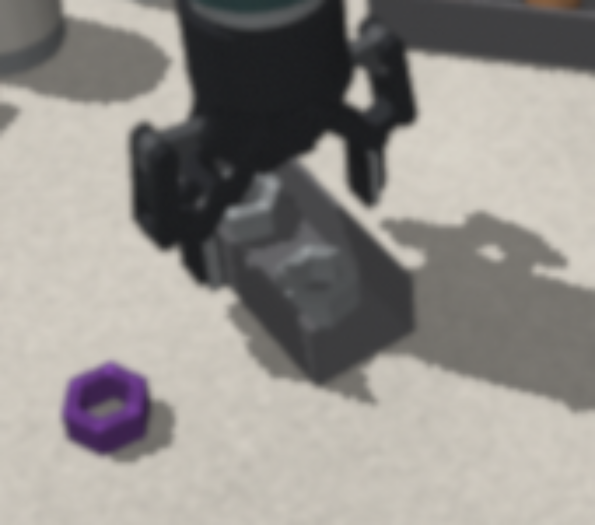

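The fingers straddle the tray at mid-length and clear both nuts, so I'll close and lift a little.

```bash
python3 -m handwheel '[[[0,0,0],[0,0,0],1],[[0,0,0],[0,0,0],1],[[0,0,0],[0,0,0],1],[[0,0,0],[0,0,0],1],[[0,0,0],[0,0,0],1],[[0,0,0],[0,0,0],1],[[0,0,0],[0,0,0],1],[[0,0,0],[0,0,0],1]]' 70
bash log.sh
cat > ik.py <<'E'
from h import *
from scipy.optimize import least_squares
import json
D=[json.loads(l) for l in open("log.txt")]
def fk(p,q):
    h,a2,a3,e,r0,t,d=p; s=q[1]+q[2]; T=s+q[4]
    r=r0+a2*np.sin(q[1])+a3*np.sin(s)+e*np.cos(s)+t*np.sin(T); z=h+a2*np.cos(q[1])+a3*np.cos(s)-e*np.sin(s)+t*np.cos(T)
    return np.array([r*np.cos(q[0])-d*np.sin(q[0]),r*np.sin(q[0])+d*np.cos(q[0]),z])
for p0 in ([.15,.45,.4,0,0,.3,.07],[.2,.5,.4,0,0,.3,.07]):
  f=lambda p:np.r_[np.concatenate([fk(p,x[0])-x[1] for x in D]),.0005*(p-np.array(p0))]
  p=least_squares(f,p0).x;print(p.round(3))
  for out in(1,-1):
   for ang in (35,50,60,65):
    for r,z in((.6,.2),(.65,.2),(.65,.25),(.7,.25)):
     T=np.pi-out*np.radians(ang)
     g=lambda q:[np.hypot(*fk(p,[0,q[0],q[1],0,T-q[0]-q[1]])[:2])-r,fk(p,[0,q[0],q[1],0,T-q[0]-q[1]])[2]-z]
     s=least_squares(g,[.1,1.6],bounds=([-.75,.22],[2.08,2.7]));print(out,ang,r,z,"q2,3",s.x.round(2),"q5",round(T-sum(s.x),2),"err",round(abs(s.fun).max(),3))
E
python3 ik.py
```

```text
clock: 5.58
position: [0.5881, 0.2151, 0.0079]
ee_rot: [-0.001, 0.989, -0.149, 0.002]
contact_force: [0.1, 2.1, 5.9]
width: 0.0567
gripper_force: 76.4
q [2.390e-01 5.400e-01 1.686e+00 1.000e-03 9.110e-01 2.108e+00] p [0.5881 0.2151 0.0079] R [-0.0012  0.9889 -0.1488  0.0018] F [0.1 2.1 5.9] w 0.05674640812253494 76.43556833267212 5.575
[0.136 0.63  0.421 0.06  0.    0.363 0.069]
1 35 0.6 0.2 q2,3 [0.09 2.01] q5 0.43 err 0.0
1 35 0.65 0.2 q2,3 [0.16 1.92] q5 0.45 err 0.0
1 35 0.65 0.25 q2,3 [0.11 1.84] q5 0.58 err 0.0
1 35 0.7 0.25 q2,3 [0.19 1.75] q5 0.59 err 0.0
1 50 0.6 0.2 q2,3 [0.08 2.24] q5 -0.05 err 0.0
1 50 0.65 0.2 q2,3 [0.15 2.15] q5 -0.03 err 0.0
1 50 0.65 0.25 q2,3 [0.08 2.07] q5 0.12 err 0.0
1 50 0.7 0.25 q2,3 [0.15 1.98] q5 0.14 err 0.0
1 60 0.6 0.2 q2,3 [0.14 2.39] q5 -0.43 err 0.0
1 60 0.65 0.2 q2,3 [0.2  2.29] q5 -0.4 err 0.0
1 60 0.65 0.25 q2,3 [0.1  2.22] q5 -0.22 err 0.0
1 60 0.7 0.25 q2,3 [0.17 2.13] q5 -0.2 err 0.0
1 65 0.6 0.2 q2,3 [0.19 2.46] q5 -0.64 err 0.0
1 65 0.65 0.2 q2,3 [0.25 2.36] q5 -0.6 err 0.0
1 65 0.65 0.25 q2,3 [0.13 2.29] q5 -0.41 err 0.0
1 65 0.
[... 1684 characters left out ...]
7 0.87] q5 2.11 err 0.0
-1 35 0.65 0.25 q2,3 [0.76 0.78] q5 2.22 err 0.0
-1 35 0.7 0.25 q2,3 [0.87 0.55] q5 2.33 err 0.0
-1 50 0.6 0.2 q2,3 [0.84 0.89] q5 2.29 err 0.0
-1 50 0.65 0.2 q2,3 [0.94 0.67] q5 2.41 err 0.0
-1 50 0.65 0.25 q2,3 [0.92 0.59] q5 2.51 err 0.0
-1 50 0.7 0.25 q2,3 [1.07 0.25] q5 2.69 err 0.0
-1 60 0.6 0.2 q2,3 [0.93 0.8 ] q5 2.45 err 0.0
-1 60 0.65 0.2 q2,3 [1.04 0.56] q5 2.59 err 0.0
-1 60 0.65 0.25 q2,3 [1.02 0.48] q5 2.68 err 0.0
-1 60 0.7 0.25 q2,3 [1.14 0.22] q5 2.83 err 0.015
-1 65 0.6 0.2 q2,3 [0.98 0.77] q5 2.53 err 0.0
-1 65 0.65 0.2 q2,3 [1.09 0.52] q5 2.67 err 0.0
-1 65 0.65 0.25 q2,3 [1.07 0.44] q5 2.77 err 0.0
-1 65 0.7 0.25 q2,3 [1.17 0.22] q5 2.89 err 0.022
```

The outward tip would drive joint 5 out of range, but the inward tip (tray's closed end facing the robot) is feasible. I'll lift, then turn the tray by half a turn.

```bash
python3 -m handwheel '[[[0,0,-5],[0,0,0],1],[[0,0,-10],[0,0,0],1],[[0,0,-18],[0,0,0],1],[[0,0,-26],[0,0,0],1],[[0,0,-32],[0,0,0],1],[[0,0,-32],[0,0,0],1],[[0,0,-26],[0,0,0],1],[[0,0,-20],[0,0,0],1],[[0,0,-14],[0,0,0],1],[[0,0,-9],[0,0,0],1],[[0,0,-4],[0,0,0],1],[[0,0,0],[0,0,0],1],[[0,0,0],[0,0,0],1]]'
bash log.sh
python3 - <<'E'
from h import *
cv2.imwrite("pics/lift.png",cv2.resize(vision.get_image("side"),(800,600)))
E
```

```text
clock: 7.2
position: [0.5861, 0.214, 0.2015]
ee_rot: [0.0, 0.989, -0.149, -0.001]
contact_force: [-0.7, 0.4, -3.8]
width: 0.0566
gripper_force: 75.3
q [ 0.239  0.367  1.443 -0.     1.333  2.108] p [0.5861 0.214  0.2015] R [ 3.000e-04  9.889e-01 -1.486e-01 -7.000e-04] F [-0.7  0.4 -3.8] w 0.05658801727840714 75.32792687416077 7.2
```

View pics/lift.png

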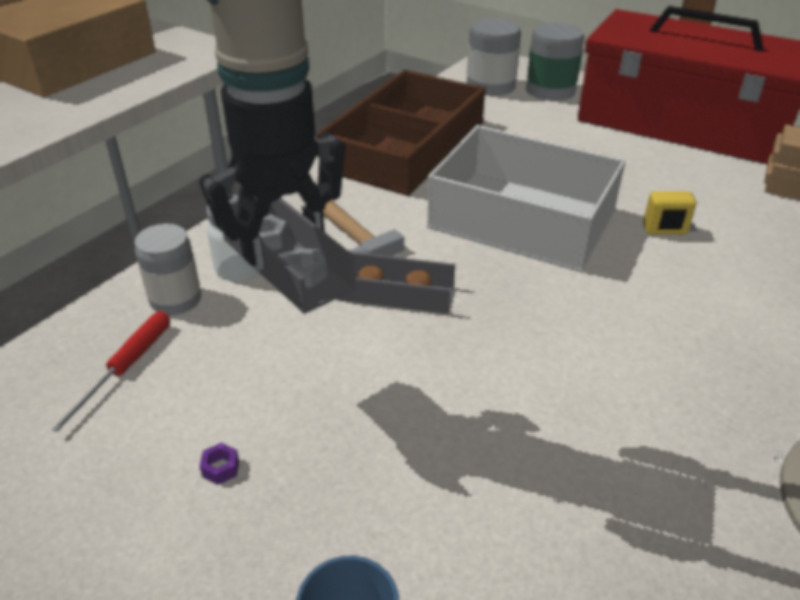

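The side view shows the tray lifted and level at (270,240) with both nuts in it. Next I'll turn it and then carry it.

```bash
python3 -m handwheel '[[[0,0,0],[0,0,-0.4],1],[[0,0,0],[0,0,-0.7],1],[[0,0,0],[0,0,-1],1],[[0,0,0],[0,0,-1],1],[[0,0,0],[0,0,-1],1],[[0,0,0],[0,0,-1],1],[[0,0,0],[0,0,-1],1],[[0,0,0],[0,0,-1],1],[[0,0,0],[0,0,-1],1],[[0,0,0],[0,0,-1],1],[[0,0,0],[0,0,-1],1],[[0,0,0],[0,0,-1],1],[[0,0,0],[0,0,-1],1],[[0,0,0],[0,0,-1],1],[[0,0,0],[0,0,-1],1],[[0,0,0],[0,0,-1],1],[[0,0,0],[0,0,-1],1],[[0,0,0],[0,0,-1],1],[[0,0,0],[0,0,-1],1],[[0,0,0],[0,0,-1],1]]' >/dev/null
python3 -m handwheel '[[[0,0,0],[0,0,-1],1],[[0,0,0],[0,0,-1],1],[[0,0,0],[0,0,-1],1],[[0,0,0],[0,0,-1],1],[[0,0,0],[0,0,-1],1],[[0,0,0],[0,0,-1],1],[[0,0,0],[0,0,-1],1],[[0,0,0],[0,0,-1],1],[[0,0,0],[0,0,-0.6],1],[[0,0,0],[0,0,-0.3],1],[[0,0,0],[0,0,0],1]]'
bash log.sh
python3 -m handwheel '[[[-2.3,-7.6,0],[0,0,0],1],[[-5.3,-17.2,0],[0,0,0],1],[[-8.2,-26.8,0],[0,0,0],1],[[-10.5,-34.4,0],[0,0,0],1],[[-11.7,-38.2,0],[0,0,0],1],[[-11.7,-38.2,0],[0,0,0],1],[[-11.7,-38.2,0],[0,0,0],1],[[-11.7,-38.2,0],[0,0,0],1],[[-11.7,-38.2,0],[0,0,0],1],[[-11.7,-38.2,0],[0,0,0],1],[[-10.5,-34.4,0],[0,0,0],1],[[-8.8,-28.7,0],[0,0,0],1],[[-7,-22.9,0],[0,0,0],1],[[-5.3,-17.2,0],[0,0,0],1],[[-3.5,-11.5,0],[0,0,0],1],[[-1.8,-5.7,0],[0,0,0],1],[[0,0,0],[0,0,0],1]]'
bash log.sh
python3 - <<'E'
from h import *
cv2.imwrite("pics/over.png",cv2.resize(vision.get_image("side"),(800,600)))
E
```

```text
clock: 11.12
position: [0.5865, 0.2141, 0.202]
ee_rot: [-0.0, 0.251, 0.968, -0.0]
contact_force: [-0.2, 0.5, -4.2]
width: 0.0566
gripper_force: 75.3
q [ 0.239  0.367  1.443 -0.     1.333 -0.824] p [0.5865 0.2141 0.202 ] R [-2.000e-04  2.514e-01  9.679e-01 -2.000e-04] F [-0.2  0.5 -4.2] w 0.05661079969333825 75.30977010726929 11.125
clock: 13.25
position: [0.4913, -0.2313, 0.2022]
ee_rot: [-0.0, 0.251, 0.968, 0.0]
contact_force: [-0.3, 1.0, -3.1]
width: 0.0569
gripper_force: 75.4
q [-0.568  0.246  1.621  0.     1.275 -1.631] p [ 0.4913 -0.2313  0.2022] R [-1.000e-04  2.512e-01  9.679e-01  2.000e-04] F [-0.3  1.  -3.1] w 0.05691771571510253 75.41409730911255 13.25
```

View pics/over.png

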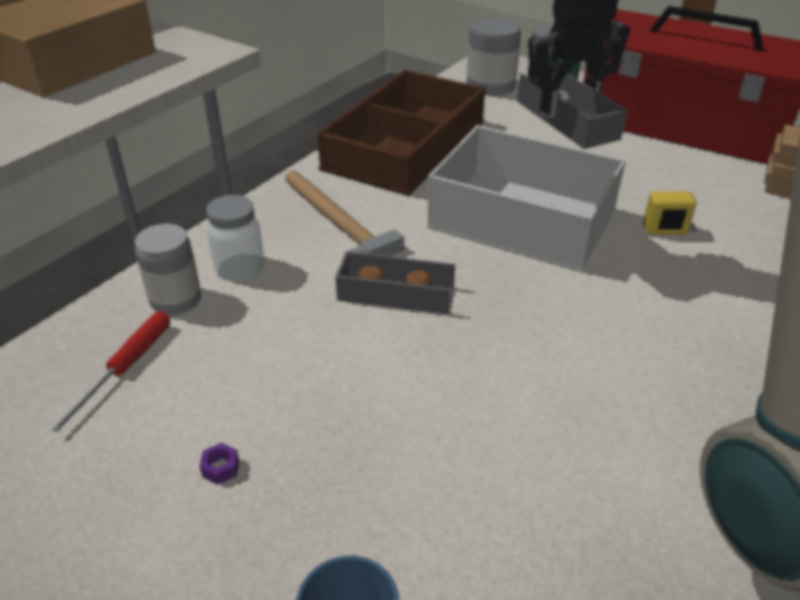

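The tray hangs level over the box at (570,105). Now I'll tip it.

```bash
python3 -m handwheel '[[[0,0,0],[0,0.5,0],1],[[0,0,0],[0,1,0],1],[[0,0,0],[0,1,0],1],[[0,0,0],[0,1,0],1],[[0,0,0],[0,1,0],1],[[0,0,0],[0,1,0],1],[[0,0,0],[0,1,0],1],[[0,0,0],[0,1,0],1],[[0,0,0],[0,1,0],1],[[0,0,0],[0,1,0],1],[[0,0,0],[0,1,0],1],[[0,0,0],[0,0.5,0],1],[[0,0,0],[0,0,0],1],[[0,0,0],[0,0,0],1],[[0,0,0],[0,0,0],1],[[0,0,0],[0,0,0],1],[[0,0,0],[0,0,0],1]]'
bash log.sh
python3 - <<'E'
from h import *
a=cv2.resize(vision.get_image("top")[60:260,280:480],(400,400));b=cv2.resize(vision.get_image("side")[0:200,230:430],(400,400))
cv2.imwrite("pics/tip.png",np.hstack([a,b]))
E
```

```text
clock: 15.42
position: [0.4913, -0.2314, 0.2028]
ee_rot: [-0.527, 0.211, 0.812, 0.137]
contact_force: [-0.7, -0.6, -1.6]
width: 0.057
gripper_force: 75.8
q [-0.545  0.888  0.984 -0.052  2.419 -1.625] p [ 0.4913 -0.2314  0.2028] R [-0.5267  0.2107  0.8121  0.1366] F [-0.7 -0.6 -1.6] w 0.057043502644169075 75.75408697128296 15.425
```

View pics/tip.png

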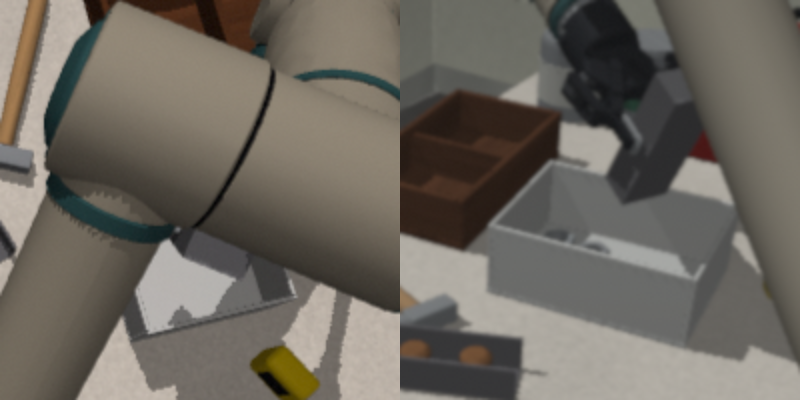

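The side crop shows both nuts on the box floor at about (560,237) and (597,248), and the load is down to the tray's own weight. I'll retrace the path.

```bash
python3 -m handwheel '[[[0,0,0],[0,-0.5,0],1],[[0,0,0],[0,-1,0],1],[[0,0,0],[0,-1,0],1],[[0,0,0],[0,-1,0],1],[[0,0,0],[0,-1,0],1],[[0,0,0],[0,-1,0],1],[[0,0,0],[0,-1,0],1],[[0,0,0],[0,-1,0],1],[[0,0,0],[0,-1,0],1],[[0,0,0],[0,-1,0],1],[[0,0,0],[0,-1,0],1],[[0,0,0],[0,-0.5,0],1],[[0,0,0],[0,0,0],1]]'
python3 -m handwheel '[[[2.3,7.6,0],[0,0,0],1],[[5.3,17.2,0],[0,0,0],1],[[8.2,26.8,0],[0,0,0],1],[[10.5,34.4,0],[0,0,0],1],[[11.7,38.2,0],[0,0,0],1],[[11.7,38.2,0],[0,0,0],1],[[11.7,38.2,0],[0,0,0],1],[[11.7,38.2,0],[0,0,0],1],[[11.7,38.2,0],[0,0,0],1],[[11.7,38.2,0],[0,0,0],1],[[10.5,34.4,0],[0,0,0],1],[[8.8,28.7,0],[0,0,0],1],[[7,22.9,0],[0,0,0],1],[[5.3,17.2,0],[0,0,0],1],[[3.5,11.5,0],[0,0,0],1],[[1.8,5.7,0],[0,0,0],1],[[0,0,0],[0,0,0],1]]' | head -3
python3 -m handwheel '[[[0,0,0],[0,0,1],1],[[0,0,0],[0,0,1],1],[[0,0,0],[0,0,1],1],[[0,0,0],[0,0,1],1],[[0,0,0],[0,0,1],1],[[0,0,0],[0,0,1],1],[[0,0,0],[0,0,1],1],[[0,0,0],[0,0,1],1],[[0,0,0],[0,0,1],1],[[0,0,0],[0,0,1],1],[[0,0,0],[0,0,1],1],[[0,0,0],[0,0,1],1],[[0,0,0],[0,0,1],1],[[0,0,0],[0,0,1],1],[[0,0,0],[0,0,1],1],[[0,0,0],[0,0,1],1],[[0,0,0],[0,0,1],1],[[0,0,0],[0,0,1],1],[[0,0,0],[0,0,1],1],[[0,0,0],[0,0,1],1]]' | head -1
python3 -m handwheel '[[[0,0,0],[0,0,1],1],[[0,0,0],[0,0,1],1],[[0,0,0],[0,0,1],1],[[0,0,0],[0,0,1],1],[[0,0,0],[0,0,1],1],[[0,0,0],[0,0,1],1],[[0,0,0],[0,0,1],1],[[0,0,0],[0,0,1],1],[[0,0,0],[0,0,0],1],[[0,0,30],[0,0,0],1],[[0,0,40],[0,0,0],1],[[0,0,40],[0,0,0],1],[[0,0,30],[0,0,0],1],[[0,0,20],[0,0,0],1],[[0,0,12],[0,0,0],1],[[0,0,8],[0,0,0],1],[[0,0,0],[0,0,0],1]]'
bash log.sh
```

```text
clock: 17.15
position: [0.4898, -0.2305, 0.2029]
ee_rot: [-0.001, 0.251, 0.968, 0.0]
contact_force: [0.5, -0.0, -1.4]
width: 0.0568
gripper_force: 75.7
clock: 19.27
position: [0.5866, 0.2138, 0.2023]
ee_rot: [0.0, 0.251, 0.968, -0.0]
clock: 21.78
clock: 23.9
position: [0.5866, 0.214, 0.0223]
ee_rot: [0.0, 0.989, -0.148, -0.0]
contact_force: [0.4, 0.5, -1.5]
width: 0.057
gripper_force: 75.7
q [ 0.238  0.523  1.673 -0.     0.945  2.107] p [0.5866 0.214  0.0223] R [ 1.000e-04  9.889e-01 -1.485e-01 -0.000e+00] F [ 0.4  0.5 -1.5] w 0.05698367116155242 75.66438674926758 23.9
```

```bash
python3 -m handwheel '[[[0,0,5],[0,0,0],1],[[0,0,5],[0,0,0],1],[[0,0,3],[0,0,0],1],[[0,0,1],[0,0,0],1],[[0,0,0],[0,0,0],1],[[0,0,0],[0,0,0],1]]'
```

```text
clock: 24.65
position: [0.5867, 0.2141, 0.0084]
ee_rot: [-0.0, 0.989, -0.149, 0.0]
contact_force: [-0.4, -0.7, -1.3]
width: 0.0568
gripper_force: 75.9
```

```bash
python3 -m handwheel '[[[0,0,0.8],[0,0,0],1],[[0,0,0.7],[0,0,0],1],[[0,0,0],[0,0,0],1],[[0,0,0],[0,0,0],1]]' | grep -E "pos|force"
python3 -m handwheel '[[[0,0,0],[0,0,0],0],[[0,0,0],[0,0,0],-1],[[0,0,0],[0,0,0],-1],[[0,0,0],[0,0,0],-1],[[0,0,0],[0,0,0],-1],[[0,0,0],[0,0,0],-1],[[0,0,0],[0,0,0],-1],[[0,0,-10],[0,0,0],-1],[[0,0,-20],[0,0,0],-1],[[0,0,-30],[0,0,0],-1],[[0,0,-40],[0,0,0],-1],[[0,0,-50],[0,0,0],-1],[[0,0,-50],[0,0,0],-1],[[0,0,0],[0,0,0],-1],[[0,0,0],[0,0,0],-1]]'
python3 - <<'E'
from h import *
cv2.imwrite("pics/end.png",cv2.resize(vision.get_image("side"),(800,600)))
E
```

```text
position: [0.5867, 0.2141, 0.0079]
contact_force: [-2.4, -0.9, 5.7]
gripper_force: 76.6
clock: 27.02
position: [0.5861, 0.214, 0.207]
ee_rot: [0.0, 0.989, -0.149, 0.0]
contact_force: [-0.2, -0.6, -0.5]
width: 0.0856
gripper_force: 0.0
```

View pics/end.png

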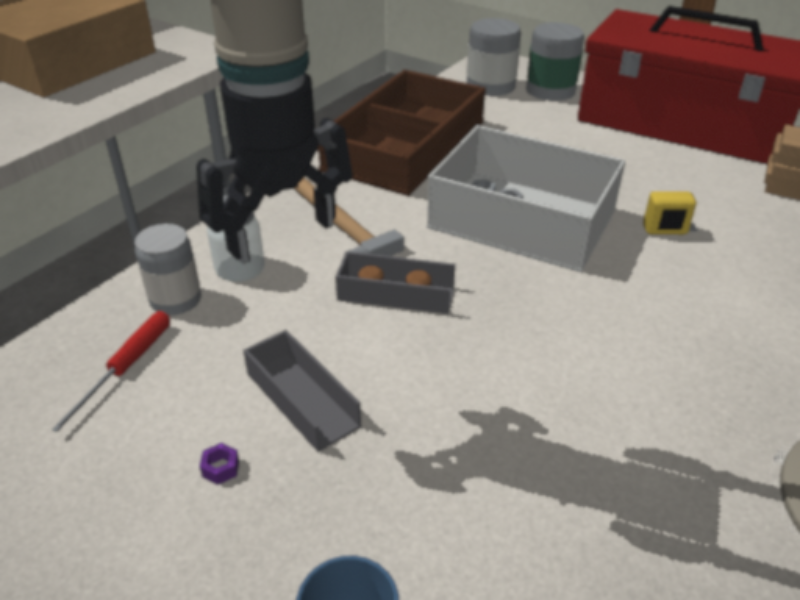

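The empty tray stands upright in its old place at (303,388), and both nuts are in the box at (485,185) and (513,195). The gripper is clear of everything.

```bash
python3 -c "
from rig import manip
print(manip.sign_off())"
```

```text
the job is handed in; nothing more can be done
None
```

The job is handed in: the last picture shows both nuts in the storage box and the empty tray upright about where it stood, with about 27 s of the 58 s used; the sign-off returned no verdict.

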